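Open the masala dabba softly

ROBOT

A 7-joint arm with a two-finger parallel gripper is mounted at the origin on the work surface. World frame = base frame: x ahead of the robot, y to its left, z up, the work surface at z = 0. Lengths are in m, angles in rad, forces in N, time in s.
With the tool pointing down it reaches from about 0.4 to 0.9 m from the base axis. Payload 5.6 kg.
Tool frame: the origin (TCP) lies midway between the tips of the shut fingers; the grasp point (between the pads) lies 19 mm behind it; y points along the fingers, z is the direction in which the jaws open and shut, and the axes are right-handed (so a half turn about y gives the same grasp; the last joint's range is limited). The gripper opens to 92 mm and grips with 3 to 60 N. Pads are 20 mm wide; open, the fingers measure 128 mm over their backs; the gripper's body (75 mm by 189 mm) begins 69 mm behind the grasp point.
Start: joints at [-1.221, 0.468, -0.012, 1.603, 0.006, 1.071, -0.056], TCP at [0.249, 0.6, 0.215] pointing down, gripper open.
Joint ranges: [-2.53, 2.53], [-0.31, 2.02], [-1.57, 1.55], [0.28, 2.44], [-1.29, 4.43], [0.15, 1.84], [-2.92, 2.92]. Speed limits (rad/s): [2.57, 2.57, 3.14, 3.14, 3.14, 3.14, 3.14].

INTERFACE

Orientations are given as a 3x3 rotation matrix whose columns are the frame's x, y, z axes.
In Python, from station import env, effector, solver, viewer, workorder, search_frame, tip_of gives the robot as it stands. Calls block until the motion is done:
- env.reach(position, orientation): joint-space move of the TCP to a pose.
- env.movel(position, frame=None, rate=0.15): straight line of the TCP; frame=None keeps the orientation; rate is the mean speed in m/s.
- env.goto_joints(angles): joint-space move.
- effector.release() and effector.grasp(squeeze=None): open the fingers fully, or close them until they stop; squeeze is the grip in N (None keeps the last).
- env.pause(seconds).
- solver.inverse_kinematics(position, orientation): joint angles nearest the present ones, or None.
- env.sense(): the state.
- viewer.read_camera(name): name is "side" or "top"; returns (picture, depth): 480x640x3 uint8, red, green, blue; 480x640 float32, m along the optical axis (not along the pixel's ray), 0 where there is no reading.
- viewer.camera_info(name): a dict with "intrinsics" (3x3 intrinsics, pixels), "eye" and "rotation" of the camera in the world. Camera axes: x right, y up, looking along -z (the intrinsics and any distortion apply to the point x, -y, -z); pixel columns grow to the right and rows downward; lengths in m; the calibration is good to about 2 mm. A picture is of the moment at which its call begins. camera_info takes no time and is no camera call.
A pose or a line that the arm cannot do raises env.PlanningError and nothing moves.
- workorder.finish_job(): hands the job in, once; it reports no verdict.
Trained networks look in the newest picture that a camera, given by its name, has taken for a name from the list of things; names that differ only in an ending like _2 or _b are one class to them, and where a whole thing is asked for, a point or a joint stands for the part that bears it (a point fixed in the world has none). Each returns a list of dicts, best first, with "score" (0 to 1); they miss things now and then, are a little off and sometimes report something else, mostly with a low value. They report only what shows in the picture. A call takes as long as a camera call. They do not tell look-alikes from the thing itself.
- search_frame(camera, name): "at" ([x, y, z] in m, in world coordinates, good to about 4 mm: the middle of the surface that is visible of it).
- tip_of(camera, name): "at" ([x, y, z] in m, in world coordinates, good to about 4 mm: a listed point, or the origin of a listed thing).
The state is a dict: "t": time; "joint_positions": joint angles; "joint_velocities": joint speeds; "tau": joint torques, N m; "ee_pos": TCP position; "tcp_rot": TCP orientation; "wrist_force": force on the tool from outside, world axes, zero at the start; "moment": the same for the moment, N m; "gripper_width": finger opening in m.
Only numpy, scipy, OpenCV 4.12 (cv2) and the standard library are available. Lean on these libraries where they do the work, as an engineer would, in place of code of your own. Each camera call takes 0.05 s, during which the arm holds its last target.

TASK

Open the masala dabba without letting its spring lid fly: press the red catch button with one finger and, as the lid pops up, trap it with the other finger while it is still barely ajar, then let it rise slowly against that finger until it stands fully open at its stop. Use only touch: do not pinch or lift anything, leave the dabba standing where it is and the other kitchen things alone, and take the hand away at the end.

Things in the scene. Friction and masses are not known exactly. Their poses are not given: they have to be found in the camera images.
- dabba: round steel spice tin, loose on the slab, about 1 kg, 190 mm in diameter, rim 70 mm high. Origin: centre of its underside; z up. -x is its front, facing roughly the robot, with a black catch housing (105 to 129 mm ahead of the axis, 34 mm wide along y, top 83 mm above the slab) that holds the red button. The lid's hinge is at the back (+x). Small steel cups lie inside.
- catch_top (a point): centre of the top face of the red push button, 16 mm (dabba x) by 26 mm (dabba y), 118 mm in front of the dabba's axis. At rest it is 92 mm above the slab, 16 mm higher than the shut lid's top, so that with level fingertips one finger can press it while the other hovers over the lid behind it.
- catch (a joint): how far the red button is pressed straight down, in m: 0 up, 0.007 at its stop. Spring return: it starts to move at about 2.3 N and needs about 5 N at the stop. At about 5 mm it draws the latch bolt off the lid's tongue and the lid is free.
- lid (a joint): lid angle in rad: 0 shut, 1.75 fully open at its stop (leaning back a little), where its spring keeps it. Flat steel disc 194 mm in diameter, 4 mm thick, 0.18 kg, top 76 mm above the slab when shut; a tongue 22 mm wide juts 7 mm from its front edge. Once freed, the hinge spring throws it open in about 0.3 s; it pushes up with about 1 N at the front edge, so a fingertip on its top face stops it.
- lid_hinge (a point): middle of the lid's hinge axis, at the back of the dabba: 97 mm behind the dabba's axis and 72 mm above the slab, level with the lid's underside. The axis runs along the dabba's y.
- lid_front (a point): on the lid's top face at the middle of its front edge, 194 mm from the hinge axis and 4 mm above the lid's underside; it rises and swings back over the hinge as the lid opens, so that the top face ends up facing away from the front.
- plates: bystander: two white ceramic side plates stacked, 180 mm in diameter, 28 mm high together. Origin: centre of the underside.
- rolling_pin: bystander: small wooden rolling pin, 280 mm long, 38 mm thick, lying along its own x. Origin: below its middle, on the slab.
- scoop: bystander: yellow plastic scoop, 160 mm long along its own x, 50 mm wide, 36 mm high, open end to +x. Origin: on the slab, near the back of the pan.
- turner: bystander: steel dosa turner lying flat along its own x, 320 mm long, blade 85 mm wide at +x, black handle at -x. Origin: on the slab, near its middle.
Not all that is in view belongs to the job. Of the things shaped like the dabba, the steel one is meant.

How it is judged:
On the way:
1. the popped lid is trapped by a finger while barely ajar (value of joint lid between 0.03 and 0.4 rad and contact force between the fingers and lid above 0.15 N), for 0.25 s.
At the end, for the whole second after the job is handed in: the lid stands fully open (over 1.65 rad) and still, the button is up again, the dabba stands upright within 30 mm of where it was, and each bystander is within 25 mm of its place (value of joint lid above 1.65 rad and velocity of joint lid between -0.05 and 0.05 rad/s and value of joint catch below 0.0015 m and distance of dabba from where it was at the start of the episode below 0.03 m and angle between dabba's own z axis and vertical below 0.05 rad and linear speed of dabba below 0.02 m/s and distance of each of plates, rolling_pin, scoop, turner from where it was at the start of the episode below 0.025 m); the robot touches nothing.
It fails at once if the lid flies: it opens faster than 2.5 rad/s beyond 0.4 rad (value of joint lid above 0.4 rad and velocity of joint lid above 2.5 rad/s).
It fails at once if the lid is pinched or forced (over 18 N from the fingers) (contact force between the fingers and lid above 18 N).
It fails at once if the dabba is lifted, tipped or shoved (10 mm up, 0.15 rad, 40 mm) (height (world z) of dabba above 0.01 m or angle between dabba's own z axis and vertical above 0.15 rad or distance of dabba from where it was at the start of the episode above 0.04 m).
It fails at once if a bystander is disturbed (moved over 25 mm) (distance of any of plates, rolling_pin, scoop, turner from where it was at the start of the episode above 0.025 m).
It also fails if it takes over 45 s, if anything falls off the work surface, if the arm or the gripper's body presses on something with over 40 N, if the wrist force passes 120 N, or if a joint passes its speed limit or range.

## Working session

There is one attempt and no reset: what is moved stays moved. The work goes in short steps, each a Python script; the robot and the scene stay as the last script left them, time stands still between calls to the robot, and variables do not carry over. Pictures are saved under pics/ and viewed, and the job is handed in when it is done.

```bash
ls; mkdir -p pics
python3 - <<'E'
from station import env, effector, solver, viewer, workorder, search_frame, tip_of
import cv2,numpy as np
for c in ("top","side"):
    p,d=viewer.read_camera(c); cv2.imwrite(f"pics/{c}0.png",p[:,:,::-1])
    i=viewer.camera_info(c); print(c,i)
    for n in ("dabba","catch_top","lid_hinge","lid_front"):
        print(n,[(np.round(r["at"],4),round(r["score"],2)) for r in tip_of(c,n)])
s=env.sense();print(s)
E
```

```text
pics
top {'intrinsics': array([[474.63114165,   0.        , 316.06839813],
       [  0.        , 474.63114165, 232.26781049],
       [  0.        ,   0.        ,   1.        ]]), 'eye': array([0.27713705, 0.03542405, 1.12927818]), 'rotation': array([[ 0.02553666,  0.98489766, -0.1712439 ],
       [-0.99966932,  0.02464117, -0.00735319],
       [-0.00302249,  0.17137504,  0.98520123]])}
dabba [(array([0.5894, 0.1131, 0.0026]), 0.97), (array([ 0.6048, -0.1687, -0.0031]), 0.87), (array([0.2752, 0.489 , 0.005 ]), 0.83)]
catch_top [(array([0.4822, 0.0622, 0.0917]), 0.61), (array([ 0.7204, -0.165 ,  0.0885]), 0.45), (array([0.2649, 0.6044, 0.0932]), 0.44)]
lid_hinge [(array([0.6746, 0.1585, 0.0698]), 0.96), (array([0.278 , 0.3907, 0.0723]), 0.95), (array([0.5876, 0.1177, 0.0024]), 0.63), (array([ 0.5086, -0.1737,  0.0732]), 0.58)]
lid_front [(array([ 0.7007, -0.1648,  0.0765]), 0.75), (array([0.4948, 0.0785, 0.076 ]), 0.57), (array([0.2677, 0.5862, 0.0776]), 0.56), (array([0.5896, 0.1192, 0.0041]), 0.43)]
side {'intrinsics': array([[441.09548444,   0.        , 313.96485268],
       [  0.  
[... 956 characters left out ...]
 1.0713682 , -0.05628669]), 'joint_velocities': array([-0.00039765, -0.0013298 ,  0.001948  , -0.00094837,  0.00055527,
        0.0003559 ,  0.00131046]), 'tau': array([-1.00242367e-03, -5.19985235e+01, -1.26527544e-02, -2.43845612e+01,
       -5.65685146e-02,  1.20126494e-02,  3.50312052e-05]), 'ee_pos': array([0.24884294, 0.60046047, 0.21454626]), 'tcp_rot': array([[ 9.23817549e-01,  2.79823530e-05,  3.82833039e-01],
       [-3.82833037e-01, -4.53740945e-05,  9.23817549e-01],
       [ 4.32212913e-05, -9.99999999e-01, -3.12048156e-05]]), 'wrist_force': array([0.37585301, 0.37738832, 0.12109275]), 'moment': array([-0.0217084 ,  0.03012172, -0.01869475]), 'gripper_width': 0.09199629819405826}
```

View pics/top0.png

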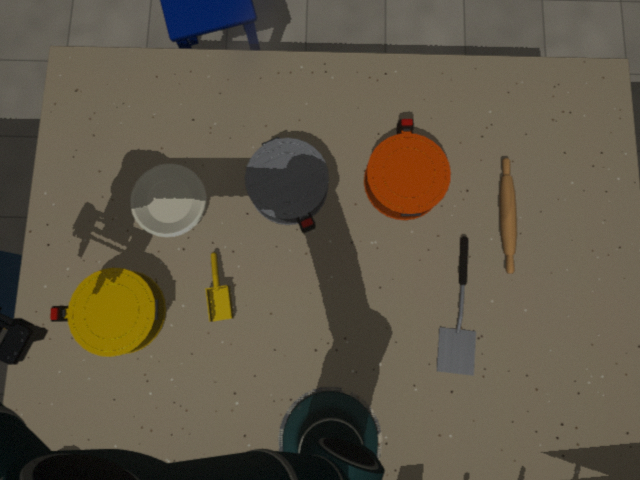

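View pics/side0.png

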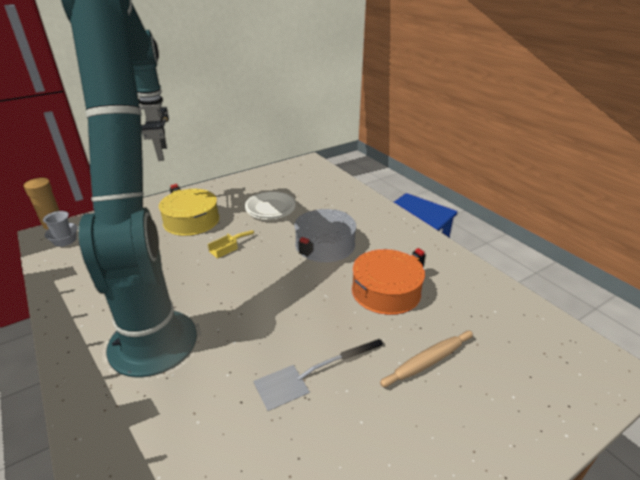

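The steel dabba is the grey one at about (287,180) in the top view, with its red catch at (307,224). The yellow and orange tins are decoys. Next I'll refine its pose from colour and depth.

```bash
cat > perc.py <<'E'
from station import env, effector, solver, viewer, workorder, search_frame, tip_of
import cv2,numpy as np
def cloud(c):
    p,d=viewer.read_camera(c); i=viewer.camera_info(c); K=i["intrinsics"]
    v,u=np.mgrid[:480,:640]
    P=np.stack([(u-K[0,2])/K[0,0]*d,-(v-K[1,2])/K[1,1]*d,-d],-1)@i["rotation"].T+i["eye"]
    P[d==0]=np.nan
    return p,d,P
E
python3 - <<'E'
from perc import *
from scipy.optimize import least_squares
for c in ("top","side"):
    p,d,P=cloud(c)
    near=np.hypot(P[...,0]-.587,P[...,1]-.113)<.15
    hsv=cv2.cvtColor(p,cv2.COLOR_RGB2HSV)
    red=near&((hsv[...,0]<8)|(hsv[...,0]>172))&(hsv[...,1]>130)&(hsv[...,2]>50)
    top=red&(P[...,2]>.087)
    b=np.median(P[top],0) if top.any() else None
    bm=(P[top].min(0)+P[top].max(0))/2
    print(c,"btn",red.sum(),top.sum(),b,bm)
    m=(near&(P[...,2]>.07)&(P[...,2]<.082)&~red)
    lid=P[m]; q=lid[:,:2].astype(np.float32)
    lid=q[np.hypot(*(q-[.588,.113]).T)<.108]
    print("lid z",np.median(P[m][:,2]),m.sum(),"minEnclosing",cv2.minEnclosingCircle(lid),"mean",lid.mean(0))
    a=[cv2.minEnclosingCircle(lid)[0]]
    if top.any():
        v=np.array(a[0])-bm[:2]; print("yaw",np.degrees(np.arctan2(v[1],v[0])),np.hypot(*v))
    for n in ("dabba","catch_top","lid_hinge","lid_front"):
        print(n,[(np.round(r["at"],4),round(r["score"],2)) for r in tip_of(c,n) if abs(r["at"][0]-.587)<.13 and abs(r["at"][1]-.11)<.1])
    cv2.imwrite(f"pics/{c}crop.png",cv2.resize(p[120:260,220:380] if c=="top" else p[190:270,270:390],None,fx=5,fy=5,interpolation=cv2.INTER_CUBIC)[:,:,::-1][:600,:800])
E
```

```text
top btn 60 59 [0.47967467 0.06409238 0.09143242] [0.47913963 0.06503449 0.09138747]
lid z 0.07599021351262558 5435 minEnclosing ((0.5849255919456482, 0.11144085973501205), 0.10461217910051346) mean [0.584994   0.11376693]
yaw 23.686182845478573 0.11551719164355238
dabba [(array([0.5886, 0.1158, 0.0052]), 0.75)]
catch_top [(array([0.4815, 0.0638, 0.0943]), 0.52)]
lid_hinge [(array([0.6766, 0.1584, 0.07  ]), 0.63)]
lid_front [(array([0.4992, 0.076 , 0.0768]), 0.82)]
side btn 41 23 [0.47517857 0.05624635 0.09132272] [0.47810741 0.05868796 0.09175218]
lid z 0.07673247565654401 1732 minEnclosing ((0.5844601988792419, 0.11139602214097977), 0.10225014388561249) mean [0.5812461  0.10734046]
yaw 26.362850649211374 0.11869732789665977
dabba [(array([0.5822, 0.116 , 0.002 ]), 0.85)]
catch_top [(array([0.4797, 0.0605, 0.0896]), 0.5), (array([0.677 , 0.1599, 0.0737]), 0.16)]
lid_hinge [(array([0.6769, 0.1579, 0.0733]), 0.85)]
lid_front [(array([0.4992, 0.0709, 0.0775]), 0.93)]
```

```bash
cat > geo.py <<'E'
from perc import *
C=np.array([.5865,.115]); yaw=np.radians(25.8)
U=np.array([np.cos(yaw),np.sin(yaw)])
def world(xd,z): return np.array([*(C+xd*U),z])
def R(sgn):
    y=np.array([0,0,-1.]); z=sgn*np.array([*U,0]); return np.stack([np.cross(y,z),y,z],1)
XP=-.1195+.055
E
python3 - <<'E'
from geo import *
for s in (1,-1):
    print(s,[solver.inverse_kinematics(world(x,z),R(s)) for x,z in ((XP,.3),(XP,.086),(.09,.24),(.12,.35))])
s=env.sense(); print(s["tcp_rot"].round(2))
E
```

```text
1 [array([-0.62836579,  0.19272361,  0.4684514 ,  1.80800475, -0.0943502 ,
        1.16281982,  0.32042145]), array([-0.53417244,  0.46739052,  0.38487628,  2.00222595, -0.25983207,
        0.71871482,  0.46060096]), array([-0.52302765,  0.5169458 ,  0.36155783,  1.50147497, -0.19201256,
        1.15824417,  0.32269216]), array([-0.50746487,  0.50564761,  0.35819012,  1.27011539, -0.17331395,
        1.39573155,  0.28979866])]
-1 [array([-1.26150321,  0.43527987,  1.3747722 ,  1.83645435, -0.45129021,
        1.24790529, -2.44500818]), array([-1.13145242,  0.93338416,  1.34031346,  2.03397309, -1.04846677,
        1.12614845, -1.98581857]), array([-1.02332956,  0.87787843,  1.34149024,  1.53515553, -0.86032657,
        1.41819508, -2.31927855]), array([-0.96163017,  0.80833415,  1.34247642,  1.30429795, -0.78182226,
        1.59480101, -2.43049111])]
[[ 0.92  0.    0.38]
 [-0.38  0.    0.92]
 [ 0.   -1.    0.  ]]
```

Run:
```python
from geo import *
s=env.sense(); q=s["ee_pos"]
env.movel([q[0],q[1],.30])
env.reach(world(XP,.30),R(1))
env.movel(world(XP,.12))
env.pause(.3)
s=env.sense(); print(s["t"],s["ee_pos"],world(XP,.12),s["wrist_force"],s["gripper_width"])
for c in ("top","side"):
    p,d,P=cloud(c)
    cv2.imwrite(f"pics/{c}1.png",cv2.resize(p[100:260,200:400] if c=="top" else p[150:280,250:410],None,fx=4 ,fy=4,interpolation=cv2.INTER_CUBIC)[:,:,::-1])
```

```text
5.4667 [0.52864675 0.08704049 0.12039731] [0.52842944 0.08692759 0.12      ] [-1.14394089  0.00222428 -1.59062118] 0.09129169762444177
```

View pics/top1.png

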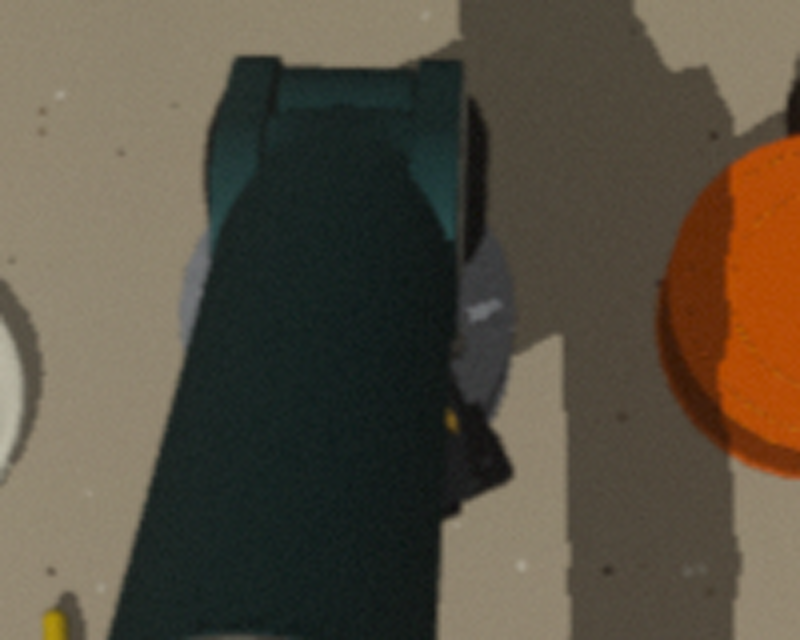

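View pics/side1.png

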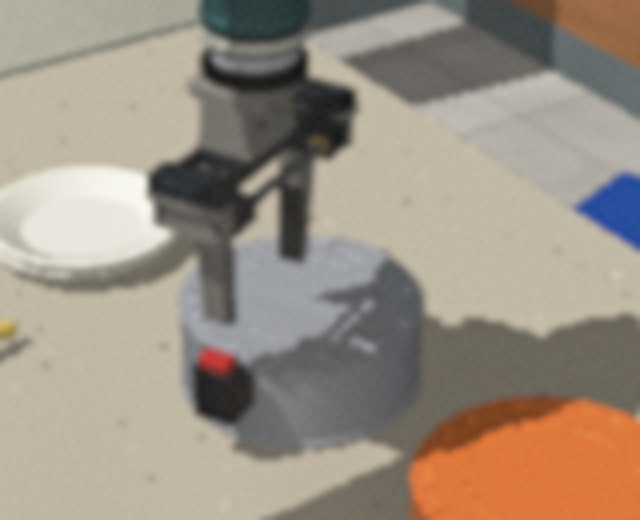

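The side view shows the front finger at crop pixel (218,320), right above the red button at (217,360). The rear finger is over the lid. Now I'll press in small steps.

Run:
```python
from geo import *
env.movel(world(XP,.096),rate=.05); env.pause(.2)
f0=np.mean([env.sense()["wrist_force"] for _ in range(1)],0)
for z in (.093,.091,.090,.089,.088,.087,.0865,.086,.0855):
    env.movel(world(XP,z),rate=.02); env.pause(.12)
    s=env.sense(); f=s["wrist_force"]-f0
    print(round(s["t"],2),z,s["ee_pos"].round(4),f.round(2),(s["moment"]).round(2))
    if f[2]>12: break
for c in ("side",):
    p,d,P=cloud(c)
    cv2.imwrite(f"pics/{c}2.png",cv2.resize(p[150:280,250:410],None,fx=4 ,fy=4,interpolation=cv2.INTER_CUBIC)[:,:,::-1])
```

```text
6.82 0.093 [0.5284 0.0869 0.093 ] [ 0.57  0.76 -0.24] [-0.04  0.07 -0.04]
7.18 0.091 [0.5287 0.087  0.0912] [0.98 1.17 2.09] [-0.05  0.02  0.02]
7.55 0.09 [0.5287 0.087  0.0901] [ 0.11 -0.37  2.88] [0.03 0.04 0.03]
7.92 0.089 [0.5287 0.087  0.0891] [0.81 0.81 3.32] [-0.07 -0.12  0.02]
8.28 0.088 [0.5287 0.087  0.0881] [1.64 0.8  3.26] [-0.04 -0.17  0.07]
8.65 0.087 [0.5287 0.087  0.0871] [2.19 0.06 4.54] [-0.1 -0.3 -0. ]
9.02 0.0865 [0.5287 0.087  0.0868] [1.15 0.36 6.55] [-0.01 -0.14  0.04]
9.38 0.086 [0.5286 0.087  0.0863] [1.09 1.43 5.85] [-0.03 -0.15  0.01]
9.75 0.0855 [0.5286 0.087  0.0858] [0.73 0.72 7.44] [-0.07 -0.08  0.02]
```

View pics/side2.png

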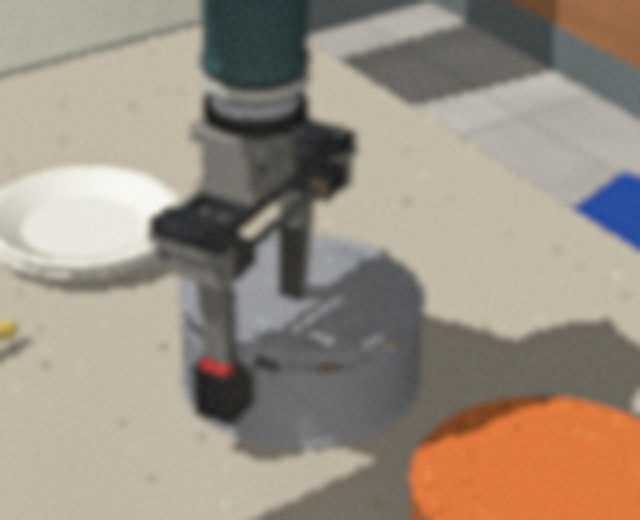

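The lid has popped and is trapped barely ajar: a dark gap shows at its front around (265–330,365), and the moment jumped near z=0.0865. Next I'll let it rise along a planned path.

```bash
cat >> geo.py <<'E'
def tcp(th):
    dx0=-(XP+.046)+.097
    if th<.6: r=dx0/np.cos(th)
    else: r=np.interp(th,[.6,1.5],[dx0/np.cos(.6),.168])
    if th<=np.pi/2:
        x=.097-r*np.cos(th)+.004*np.sin(th); z=.072+r*np.sin(th)+.004*np.cos(th)
        if th<.6: x=XP+.046
    else:
        x=.097-.194*np.cos(th)+.004*np.sin(th); z=.240
    return world(x-.046,z)
def follow(a,b,n,rate=.05):
    for th in np.linspace(a,b,n):
        env.movel(tcp(th),rate=rate); s=env.sense()
        print(round(s["t"],2),round(th,2),s["ee_pos"].round(3),s["wrist_force"].round(1))
def snap(k):
    for c in ("side","top"):
        p,d,P=cloud(c)
        cv2.imwrite(f"pics/{c}{k}.png",cv2.resize(p[80:280,220:420],None,fx=3,fy=3,interpolation=cv2.INTER_CUBIC)[:,:,::-1])
E
python3 - <<'E'
from geo import *
print([tcp(t).round(3) for t in (.085,.59,.61,1.0,1.5,1.56,1.58,1.75)])
follow(.1,.8,12); snap(3)
E
```

```text
[array([0.528, 0.087, 0.086]), array([0.528, 0.087, 0.153]), array([0.531, 0.088, 0.156]), array([0.561, 0.103, 0.202]), array([0.625, 0.134, 0.24 ]), array([0.634, 0.138, 0.24 ]), array([0.638, 0.14 , 0.24 ]), array([0.667, 0.154, 0.24 ])]
10.05 0.1 [0.529 0.087 0.088] [1.8 0.4 5.9]
10.35 0.16 [0.528 0.087 0.095] [ 2.1 -0.1  1.4]
10.65 0.23 [0.528 0.087 0.103] [-0.8  0.4  2.2]
10.96 0.29 [0.529 0.087 0.111] [-0.1  0.8  1.5]
11.27 0.35 [0.529 0.087 0.119] [ 0.7 -0.1  1.9]
11.58 0.42 [0.529 0.087 0.127] [0.4 0.2 2. ]
11.92 0.48 [0.529 0.087 0.136] [ 0.1 -0.2  1.8]
12.26 0.55 [0.529 0.087 0.146] [ 0.  -1.3  0.9]
12.62 0.61 [0.531 0.088 0.156] [0.2 0.6 1.5]
12.95 0.67 [0.535 0.09  0.164] [-0.8  0.5  0.8]
13.28 0.74 [0.539 0.092 0.172] [0.1 0.7 0.9]
13.62 0.8 [0.544 0.094 0.18 ] [ 1.3 -0.6  0.1]
```

View pics/side3.png

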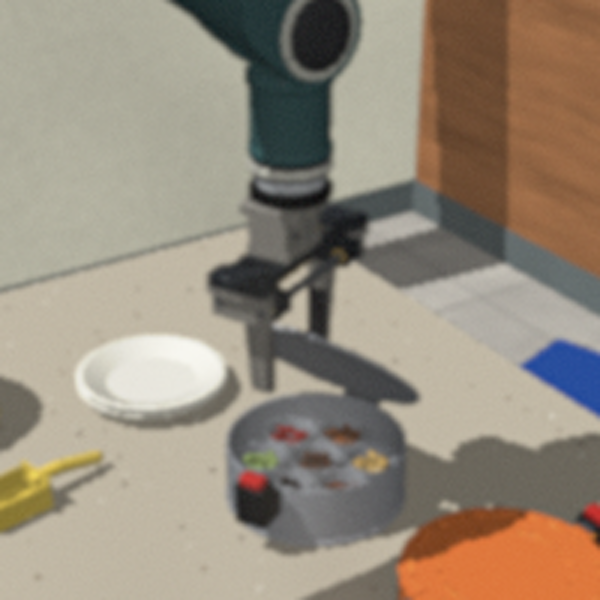

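The lid is at about 0.8 rad and rests against the rear finger tip near (320,335). The button is up at (253,482) and the dabba hasn't moved. Continuing to the stop.

Run:
```python
from geo import *
follow(.86,1.75,16,rate=.045); env.pause(.2); snap(4)
```

```text
14.07 0.86 [0.549 0.097 0.187] [0.9 1.1 1. ]
14.43 0.92 [0.554 0.099 0.194] [ 2.3 -0.   0.1]
14.78 0.98 [0.559 0.102 0.2  ] [1.3 0.1 1. ]
15.13 1.04 [0.566 0.105 0.207] [1.4 0.6 1.9]
15.49 1.1 [0.572 0.108 0.212] [-0.1  0.6  0.9]
15.85 1.16 [0.579 0.111 0.218] [0.8 0.  1.5]
16.21 1.22 [0.586 0.115 0.223] [0.8 0.6 1.5]
16.57 1.28 [0.594 0.119 0.227] [1.  0.3 1.8]
16.94 1.33 [0.602 0.122 0.231] [1.3 0.  1.7]
17.31 1.39 [0.61  0.127 0.235] [0.4 1.  1.9]
17.68 1.45 [0.619 0.131 0.238] [ 1.3 -0.1  0.8]
18.06 1.51 [0.628 0.135 0.24 ] [1.8 0.3 1.6]
18.43 1.57 [0.636 0.139 0.24 ] [0.9 0.9 0.7]
18.84 1.63 [0.647 0.144 0.24 ] [1.7 1.3 0.4]
19.25 1.69 [0.657 0.149 0.24 ] [1.1 0.3 0.1]
19.65 1.75 [0.667 0.154 0.24 ] [ 0.8  1.  -1. ]
```

View pics/side4.png

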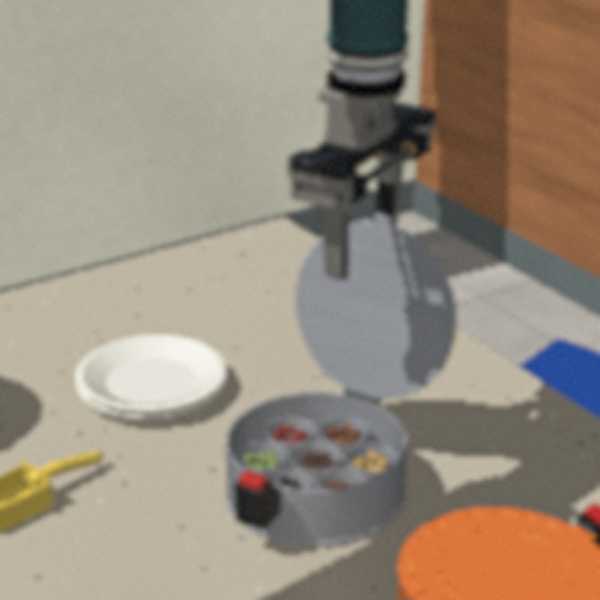

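The lid is upright and about fully open. I'll ease back another 25 mm in small steps, then go up and away.

Run:
```python
from geo import *
t=tcp(1.75); u=np.array([*U,0])
for k in (.006,.012,.018,.025):
    env.movel(t+k*u,rate=.04); print(env.sense()["wrist_force"].round(1))
w=t+.025*u
env.movel(w+[0,0,.16],rate=.12)
p=w+[0,0,.16]
try: env.movel(p+[-.25,.25,0],rate=.2)
except env.PlanningError as e: print(e)
env.pause(.5)
s=env.sense(); print(s["t"],s["ee_pos"],s["wrist_force"])
for c in ("side","top"):
    im,d,P=cloud(c); cv2.imwrite(f"pics/{c}5.png",im[:,:,::-1])
    for n in ("dabba","catch_top","lid_hinge","lid_front"):
        print(c,n,[(np.round(r["at"],3),round(r["score"],2)) for r in tip_of(c,n) if abs(r["at"][0]-.587)<.15 and abs(r["at"][1]-.11)<.12])
    m=(np.hypot(P[...,0]-.68,P[...,1]-.16)<.11)&(P[...,2]>.12)&(P[...,2]<.29)
    if m.sum()>50:
        Q=P[m]; a=(Q[:,:2]-C)@U-.097; z=Q[:,2]-.072
        k=np.polyfit(z,a,1); print("lean deg",np.degrees(np.arctan(k[0])),m.sum(),"theta",np.pi/2+np.arctan(k[0]))
```

```text
[0.6 0.  0.4]
[-0.1 -0.1 -1. ]
[ 0.9 -0.3 -0.6]
[0.3 0.8 1. ]
25.075 [0.4396276  0.41481641 0.39999069] [-0.45270183 -0.29058439  0.96198169]
side dabba [(array([0.479, 0.064, 0.088]), 0.64), (array([0.582, 0.114, 0.002]), 0.58)]
side catch_top [(array([0.481, 0.061, 0.091]), 0.52)]
side lid_hinge [(array([0.677, 0.159, 0.072]), 0.66)]
side lid_front [(array([0.709, 0.173, 0.263]), 0.88)]
lean deg 10.208737060118983 2054 theta 1.748972400964339
top dabba [(array([0.586, 0.117, 0.002]), 0.69)]
top catch_top [(array([0.483, 0.066, 0.093]), 0.55)]
top lid_hinge [(array([0.679, 0.156, 0.07 ]), 0.6)]
top lid_front [(array([0.708, 0.177, 0.265]), 0.93)]
lean deg 10.360376440227746 3253 theta 1.7516190074229203
```

View pics/side5.png

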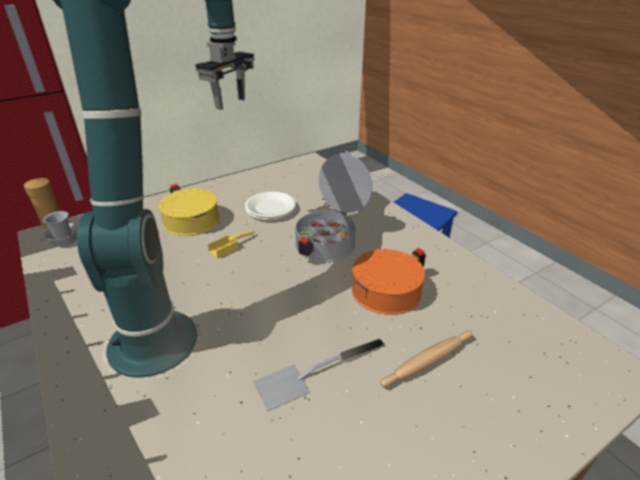

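View pics/top5.png

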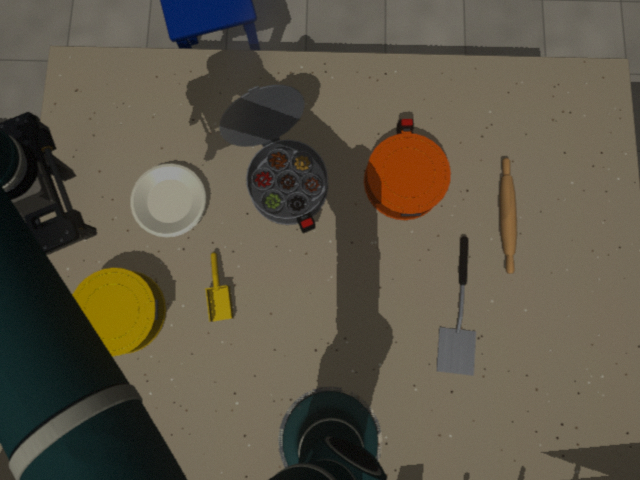

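The lid stands fully open at (345,183) in the side view. The button is up, the dabba and bystanders are where they were, and the hand is clear.

Run:
```python
from station import *
from station import workorder
print(workorder.finish_job())
```

```text
the job is handed in; nothing more can be done
None
```

The masala dabba is open, with its lid standing at the stop, and the job is handed in. The hand-in reports no verdict, so this rests on my own checks.

- **Opening:** I pressed the red button with the front finger. The rear finger caught the lid at about 0.08–0.1 rad, worked out from the fingertip height, and held it for at least 0.6 s. I then let it rise against that finger to its stop over about 10 s, backed the finger off and took the hand away.
- **Forces:** The vertical wrist force peaked at about 7.4 N during the press. It stayed around 1–2 N while the lid rose, within the sensor's noise of about 1 N.
- **Lid:** Depth readings from the two cameras put it at 1.749 and 1.752 rad after the hand was clear.
- **Button and dabba:** The button top is back at about 91–93 mm. The dabba is within a few millimetres of where it was, which is inside the detectors' error.
- **Bystanders:** They look unmoved in the before and after pictures. I compared those by eye only.

No check failed. The one stray result was a "dabba" detection at the catch in the last side view. A second detection in that view and the top view both put the dabba in its right place.

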